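Dock the vial rack and start the injection

ROBOT

A 6-joint arm with a two-finger parallel gripper is mounted at the origin on the work surface. World frame = base frame: x ahead of the robot, y to its left, z up, the work surface at z = 0. Lengths are in m, angles in rad, forces in N, time in s.
With the tool pointing down it reaches from about 0.225 to 0.875 m from the base axis. Payload 3.4 kg.
Tool frame: the origin (TCP) lies at the very end of the fingers, on their centre line; the grasp point (between the pads) lies 19 mm behind it; z points along the fingers, x is the direction in which the jaws open and shut, and the axes are right-handed (so a half turn about z gives the same grasp; the last joint's range is limited). The gripper opens to 85 mm and grips with 20 to 120 N. Pads are 22 mm wide; open, the fingers measure 114 mm over their backs; the gripper's body (76 mm by 85 mm) begins 54 mm behind the grasp point. The pads swing forward as they close: fully open they stand 13 mm farther back than shut.
Start: joints at [1.091, 0.276, 1.505, -0, 1.361, -0.121], TCP at [0.202, 0.538, 0.231] pointing down, gripper open.
Joint ranges: [-2.89, 2.89], [-0.75, 2.08], [0.22, 2.7], [-1.18, 4.32], [0.11, 2.71], [-2.7, 2.7]. Speed limits (rad/s): [2.57, 2.57, 3.14, 3.14, 3.14, 3.14].

INTERFACE

Orientations are given as a unit quaternion [w, x, y, z].
In Python, from rig import manip gives the robot as it stands.
- The arm moves only by the tool send_rows, never from a script. Its argument "increments" is a list of rows, each a list of 5 numbers: the opening, from 0 (shut) to 1 (fully open), then the shift along the tool's x, y, z in m, then the turn about the tool's z in rad. A call has 1 to 8 rows; each row shifts and turns the commanded pose from where the row before left it, along the tool's axes as they then stand; what a row does not reach is not made up. A row lasts 1/8 s, in which the tool goes at most 62.5 mm and 10.7 degrees, less where a joint would pass 70% of its speed; a pose out of reach is approached as far as the arm can. A call is refused whole if a number of a shift passes 0.0625 or a number of a turn 0.188, either way. A call with a gripper value outside its range is refused whole. The fingers move at their own pace and stop on an object; "squeeze" is the grip in N (left out, the last holds). Time passes only in rows, so rows that do not move let the fingers close. It gives the time, the measured TCP pose, the force and the opening at its end, in the units of the state.
- manip.get_state(): the state, without advancing time (a new reading comes with each control period).
- manip.get_image(name): name is "scene" or "top"; returns the picture (480x640x3 uint8, red, green, blue); there is no depth.
- manip.calibration(name): a dict with "fx", "fy", "cx", "cy" (pixels), "camera_from_world" (4x4, takes a point from world to camera coordinates). Camera axes: x right, y up, looking along -z (the intrinsics and any distortion apply to the point x, -y, -z); pixel columns grow to the right and rows downward; lengths in m; the calibration is good to about 2 mm. A picture is of the moment at which its call begins. calibration takes no time and is no camera call.
- manip.sign_off(): hands the job in, once; it reports no verdict.
The state is a dict: "clock": time; "qpos": joint angles; "qd": joint speeds; "effort": joint torques, N m; "position": TCP position; "ee_rot": TCP orientation; "contact_force": force on the tool from outside, world axes, zero at the start; "moment": the same for the moment, N m; "width": finger opening in m.
Only numpy, scipy, OpenCV 4.12 (cv2) and the standard library are available. Lean on these libraries where they do the work, as an engineer would, in place of code of your own. Each camera call takes 0.05 s, during which the arm holds its last target.

TASK

Start a sample run: push the vial rack along its channel until it is fully home against the black end stop, then press down the end of the black rocker with the white bar to switch the console on, then press the blue key down so that it stays down, and last press the green key right down and let it come up. Work in that order with closed fingers only: do not pick up or lift the rack, do not press the red or yellow key, and leave the vials, bottles and other loose things where they stand.

Things in the scene. Friction and masses are not known exactly. Their poses are not given: they have to be found in the camera images.
- dock_stop (a point): Channel of the dock: middle of its floor (25 mm above the table) at the near face of the black end stop (35 mm high; the grey block behind it rises to 110 mm above the table). x runs along the channel towards the stop (roughly away from the robot), z up. The channel lies between two aluminium rails, 70 mm apart and 12 mm high, from the stop 222 mm towards -x.
- rack_center (a point): Loose white vial rack in the channel, 100 mm long (x, along the channel), 64 wide, 34 high, with blue vial caps up to 46 mm above the deck. Point: its middle, 17 mm above its underside; near end face at x = -50 mm. 0.2 to 0.4 kg, slides with 1 to 4 N. Starts 60 to 100 mm short of home; home is this point 50 mm before the stop point.
- rocker_on (a point): Spot to press on the black rocker (64 mm long, 26 wide, white frame): top face of its far end, marked by a white bar, 22 mm from the pivot. Goes down about 9 mm from off to on, ending about 72 mm above the table. x points from pivot to this end, along console x, and tilts with the rocker. About 2 N here moves it (more near the pivot); it stays where it is left.
- rocker (a joint): Rocker angle in rad: -0.22 off (marked end up) to +0.22 fully on (marked end down); above 0.14 is on
- key_blue_top (a point): Blue key, 28 mm across, in a black collar 44 mm across, on the console; any of the four places. Point: centre of its top face, 77 mm above the table when up (10 mm above the collar). Travels 6 mm straight down. Push latch: takes about 4 N to move and stays down where it is left.
- key_blue (a joint): Blue key travel in m: 0 up, 0.006 fully down
- key_green_top (a point): Green start key, 28 mm across, in a black collar 44 mm across, on the console; any of the four places. Point: centre of its top face, 77 mm above the table when up (10 mm above the collar). Travels 6 mm straight down. Sprung: 1.2 N to start, 4 N when fully down, comes back up.
- key_green (a joint): Green key travel in m: 0 up, 0.006 fully down
- key_red_top (a point): Red key, 28 mm across, in a black collar 44 mm across, on the console; any of the four places. Point: centre of its top face, 77 mm above the table when up (10 mm above the collar). Travels 6 mm straight down. Sprung. Not to be pressed.
- key_red (a joint): Red key travel in m
- key_yellow_top (a point): Yellow key, 28 mm across, in a black collar 44 mm across, on the console; any of the four places. Point: centre of its top face, 77 mm above the table when up (10 mm above the collar). Travels 6 mm straight down. Sprung. Not to be pressed.
- key_yellow (a joint): Yellow key travel in m
- vial_dock_center (a point): Loose amber vial with blue cap, 20 mm across, 40 mm high, standing on the dock's deck beside the end stop; point at its centre. Leave alone.
- vial_console_center (a point): Loose clear vial with blue cap, 20 mm across, 40 mm high, standing on the far left corner of the console; point at its centre. Leave alone.
- jar_center (a point): Loose amber jar with white lid, 48 mm across, 50 mm high, on the table nearest the robot; point at its centre. Leave alone.
- flask_clear_center (a point): Loose clear bottle with blue cap, 80 mm across, 170 mm high, left; point 85 mm up. Leave alone.
- flask_amber_center (a point): Loose amber bottle with blue cap, 76 mm across, 160 mm high, right; point 80 mm up. Leave alone.
- beaker_center (a point): Loose glass beaker, 66 mm across, 85 mm high, left; point at its centre. Leave alone.
- tray_center (a point): Loose empty white vial tray, 100 x 70 x 30 mm, right; point at its centre. Leave alone.
- dock: Sample dock: grey deck, 300 x 160 mm, top 25 mm above the table, fixed; may stand on either side of the robot's centre line, turned up to 0.25 rad. Origin at the table, 100 mm before the stop point, under the channel's middle.
- console: Grey control console with a black panel, 190 (x) x 230 (y) x 55 mm high, fixed, on the side opposite to the dock, turned up to 0.25 rad; origin under its centre, x roughly away from the robot. Rocker at y = +70 mm (left). Four keys at x = -45 or +25 mm, y = -75 or -10 mm; which colour is where changes.
- rack: the same rack: origin at the centre of its underside
There are look-alikes about, which are no part of the job. What is shaped like the rack but pink is not meant.

How it is judged:
On the way, in this order (a step that is already met when the one before it is completed fails the run):
1. the rack is pushed home against the end stop (x of rack_center in the frame of dock_stop above -0.055 m and z of rack_center in the frame of dock_stop below 0.022 m and y of rack_center in the frame of dock_stop between -0.008 and 0.008 m), for 0.2 s.
2. the rocker is switched on (value of joint rocker above 0.14 rad), for 0.1 s.
3. the blue key is pressed down (value of joint key_blue above 0.0045 m), for 0.1 s.
4. the green key is pressed down (value of joint key_green above 0.0045 m), for 0.05 s.
At the end, for the whole second after the job is handed in: The rack stands in its channel within 5 mm of the end stop and at rest, the rocker is on (above 0.14 rad), the blue key is down (more than 4.5 mm), green, red and yellow are up (less than 1.5 mm), and every bystander is within 20 mm of where it stood (all of step 1 and linear speed of rack below 0.01 m/s and value of joint rocker above 0.14 rad and value of joint key_blue above 0.0045 m and value of joint each of key_green, key_red, key_yellow below 0.0015 m and distance of each of vial_dock_center, vial_console_center, jar_center, flask_clear_center, flask_amber_center, beaker_center, tray_center from where it was at the start of the episode below 0.02 m); the robot touches nothing.
It fails at once if the rack is lifted (more than 8 mm) or tipped (z of rack_center in the frame of dock_stop above 0.025 m or angle between rack_center's own z axis and vertical above 0.2 rad).
It fails at once if the red or yellow key is pressed (value of joint any of key_red, key_yellow above 0.003 m).
It fails at once if the rocker is switched before the rack is home (value of joint rocker above 0 rad and not (x of rack_center in the frame of dock_stop above -0.055 m and z of rack_center in the frame of dock_stop below 0.022 m and y of rack_center in the frame of dock_stop between -0.008 and 0.008 m)).
It fails at once if a key is pressed out of order: blue before the rocker is on, or green before blue is down ((value of joint key_blue above 0.003 m and (value of joint rocker below 0.14 rad or not (x of rack_center in the frame of dock_stop above -0.055 m and z of rack_center in the frame of dock_stop below 0.022 m and y of rack_center in the frame of dock_stop between -0.008 and 0.008 m))) or (value of joint key_green above 0.003 m and value of joint key_blue below 0.0045 m)).
It fails at once if a vial, bottle or other loose thing is moved more than 20 mm or lifted (distance of any of vial_dock_center, vial_console_center, jar_center, flask_clear_center, flask_amber_center, beaker_center, tray_center from where it was at the start of the episode above 0.02 m).
It also fails if it takes over 51 s, if anything falls off the work surface, if the arm or the gripper's body presses on something with over 40 N, if the wrist force passes 120 N, or if a joint passes its speed limit or range.

## Working session

There is one attempt and no reset: what is moved stays moved. The work goes in short steps, Python scripts to look and compute and a tool call to move; the robot and the scene stay as the last step left them, time stands still between calls to the robot, and variables do not carry over. Pictures are saved under pics/ and viewed, and the job is handed in when it is done.

Besides the shell and the picture viewer there is one more tool, called after ">>>" by a JSON object that holds its "method" and its "body". send_rows: Moves the arm, as the interface text tells. Its arguments: {"type":"object","properties":{"increments":{"type":"array","items":{"type":"array","items":{"type":"number"}}},"squeeze":{"type":"number"}},"required":["increments"]}

```bash
ls; mkdir -p pics; python3 - <<'E'
from rig import manip
import cv2,json,numpy as np
np.set_printoptions(precision=4,suppress=True)
for n in("scene","top"):
    im=manip.get_image(n); cv2.imwrite(f"pics/{n}0.png",cv2.cvtColor(im,cv2.COLOR_RGB2BGR))
    c=manip.calibration(n); print(n,{k:(np.array(v) if not np.isscalar(v) else v) for k,v in c.items()})
print(manip.get_state())
E
```

```text
pics
scene {'fx': 494.56220601578525, 'fy': 494.56220601578525, 'cx': 319.47027006360713, 'cy': 238.44456733171742, 'camera_from_world': array([[-0.4288,  0.9032,  0.0203,  0.2308],
       [-0.4886, -0.2507,  0.8357,  0.1937],
       [ 0.7599,  0.3485,  0.5488, -1.7198],
       [ 0.    ,  0.    ,  0.    ,  1.    ]])}
top {'fx': 467.365300283755, 'fy': 467.365300283755, 'cx': 316.386441641296, 'cy': 238.59955764336334, 'camera_from_world': array([[-0.0121, -0.9999,  0.0043, -0.0042],
       [ 0.9766, -0.0109,  0.2146, -0.5613],
       [-0.2146,  0.0068,  0.9767, -1.0984],
       [ 0.    ,  0.    ,  0.    ,  1.    ]])}
{'clock': 0.1, 'qpos': array([ 1.091 ,  0.2765,  1.506 , -0.    ,  1.3607, -0.121 ]), 'qd': array([ 0.0015, -0.0001, -0.0025,  0.0011, -0.0005,  0.0018]), 'effort': array([  0.0017, -41.7699, -24.6405,  -0.0002,   0.0058,   0.    ]), 'position': array([0.2017, 0.538 , 0.2305]), 'ee_rot': array([ 0.0004,  0.8219,  0.5696, -0.0007]), 'contact_force': array([ 0.3837, -0.0309,  0.5136]), 'moment': array([-0.0226, -0.0128, -0.0251]), 'width': 0.08571745281277311}
```

View pics/scene0.png

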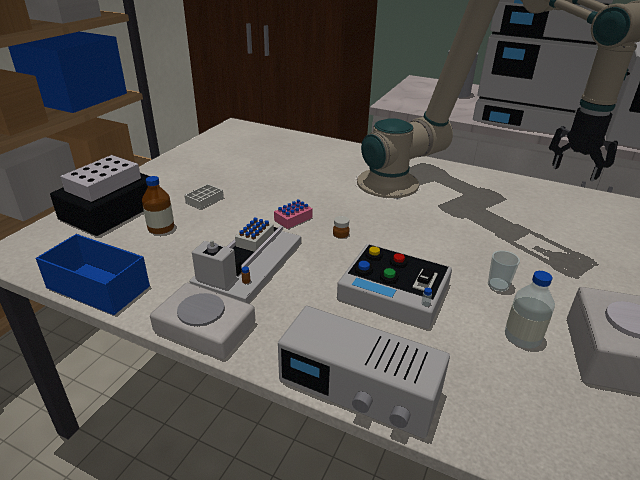

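View pics/top0.png

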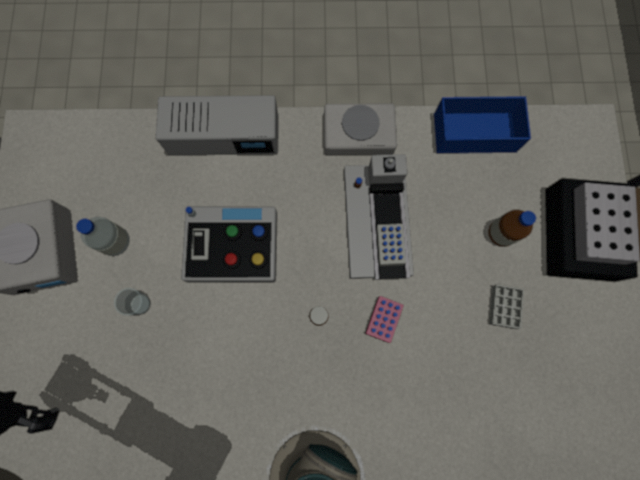

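The top view shows the white rack in the channel at about (392,243), the black stop at (387,187), and the console at (230,244). On the console are the rocker (200,243), green (232,231), blue (258,231), red (231,259) and yellow (258,259). The rack look-alikes are the pink rack (384,318), the empty tray (507,306) and the big rack on the black box (607,223). My choice is the white rack in the channel, which I'll check in close crops.

```bash
python3 - <<'E'
import cv2
a=cv2.imread("pics/top0.png");b=cv2.imread("pics/scene0.png")
cv2.imwrite("pics/c1.png",cv2.resize(a[145:290,335:420],None,fx=6.8/1.7,fy=4,interpolation=cv2.INTER_CUBIC))
cv2.imwrite("pics/c2.png",cv2.resize(a[195:290,170:290],None,fx=6,fy=6,interpolation=cv2.INTER_CUBIC))
cv2.imwrite("pics/c3.png",cv2.resize(b[200:310,180:310],None,fx=5,fy=5,interpolation=cv2.INTER_CUBIC))
cv2.imwrite("pics/c4.png",cv2.resize(b[235:330,330:460],None,fx=6,fy=6,interpolation=cv2.INTER_CUBIC))
E
```

```text
(no output)
```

View pics/c1.png

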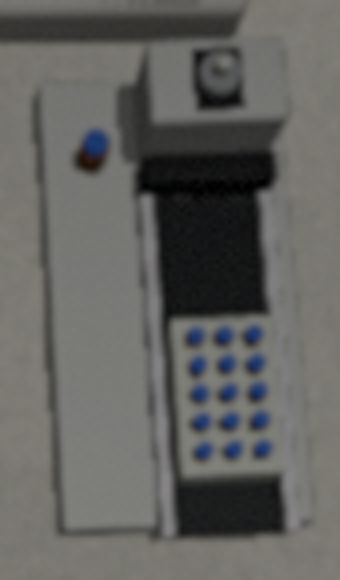

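View pics/c2.png

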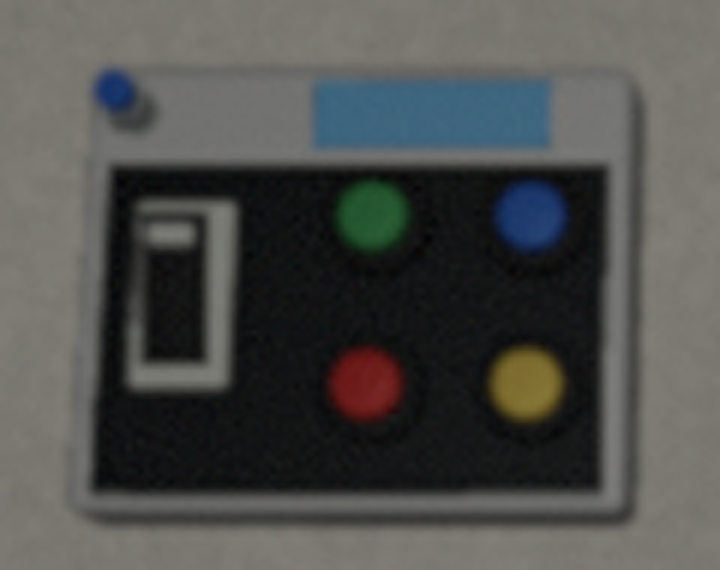

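View pics/c3.png

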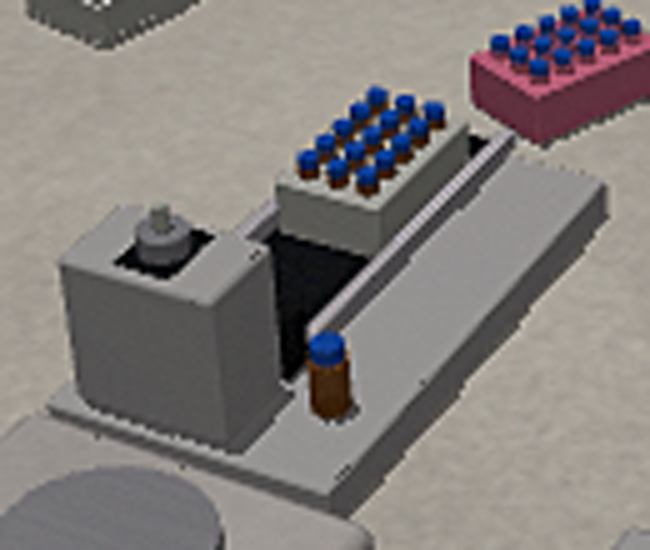

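View pics/c4.png

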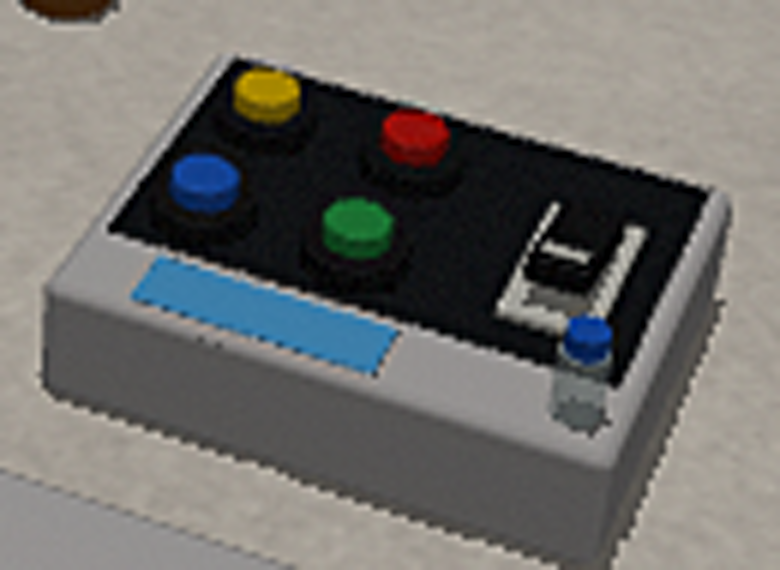

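```bash
cat > h.py <<'E'
import numpy as np, cv2
from rig import manip
from scipy.optimize import least_squares
np.set_printoptions(precision=4,suppress=True)
C={n:manip.calibration(n) for n in("scene","top")}
def proj(n,P):
    c=C[n];T=np.array(c["camera_from_world"]);p=T[:3,:3]@np.asarray(P)+T[:3,3]
    return np.array([c["cx"]+c["fx"]*p[0]/-p[2], c["cy"]+c["fy"]*(-p[1])/-p[2]])
def tri(ps,pt):
    f=lambda P:np.r_[proj("scene",P)-ps,proj("top",P)-pt]
    r=least_squares(f,[.5,0,.05]);return r.x,np.abs(r.fun).max()
def atz(n,p,z):
    r=least_squares(lambda q:proj(n,[q[0],q[1],z])-p,[.5,0]);return r.x
def crop(u,s,off): return (np.array(u)+.5)/s-.5+np.array(off)
E
cat > m1.py <<'E'
from h import *
t=lambda u:crop(u,6,(170,195)); s=lambda u:crop(u,6,(330,235))
for n,a,b,z in[("green",(358,221),(373,215),.077),("blue",(205,178),(530,215),.077),("red",(415,133),(365,384),.077),("yel",(267,90),(526,384),.077),("bar",(566,251),(170,234),.081)]:
    print(n,*tri(s(b) if 0 else s(a),t(b)),"top@z",atz("top",t(b),z),"scene@z",atz("scene",s(a),z))
t=lambda u:crop(u,4,(335,145)); s=lambda u:crop(u,5,(180,200))
for n,a,b,z in[("rk far y-",(277,185),(268,313),.059),("rk far y+",(383,212),(170,318),.059),("rk near y+",(468,127),(181,478),.059),("vial cap top",(327,340),(95,142),.065)]:
    print(n,*tri(s(a),t(b)),"top@z",atz("top",t(b),z),"scene@z",atz("scene",s(a),z))
print("rk near y- top",atz("top",t((283,472)),.059))
for n,b,z in[("stop L",(140,192),.025),("stop R",(273,185),.025),("rail L end top",(167,535),.037),("rail R end",(298,527),.037),("rail L inner far",(158,200),.037),("rail R inner far",(262,195),.025),("deck nearleft",(63,530),.025),("deck farleft",(40,85),.025)]:
    print(n,atz("top",t(b),z))
E
python3 m1.py
```

```text
green [0.5807 0.199  0.0742] 0.7564762243471819 top@z [0.5806 0.1967] scene@z [0.5836 0.2016]
blue [0.5801 0.1346 0.0734] 0.674796397969601 top@z [0.5799 0.1325] scene@z [0.5842 0.1376]
red [0.5108 0.2003 0.0728] 0.6761758613790221 top@z [0.5105 0.1981] scene@z [0.5159 0.2032]
yel [0.5099 0.1351 0.0733] 0.7041542038444959 top@z [0.5098 0.1331] scene@z [0.5143 0.1383]
bar [0.572  0.2797 0.0815] 0.6713998331539699 top@z [0.5726 0.2782] scene@z [0.5706 0.281 ]
rk far y- [ 0.5988 -0.2231  0.0579] 0.895504250830129 top@z [ 0.5996 -0.2248] scene@z [ 0.6    -0.2194]
rk far y+ [ 0.5958 -0.1606  0.0581] 1.2757375331778746 top@z [ 0.597  -0.1633] scene@z [ 0.5965 -0.1562]
rk near y+ [ 0.4959 -0.1654  0.0536] 0.666505129742859 top@z [ 0.4957 -0.166 ] scene@z [ 0.5032 -0.1589]
vial cap top [ 0.7108 -0.1183  0.0649] 0.42960310286292724 top@z [ 0.7114 -0.1194] scene@z [ 0.7107 -0.1171]
rk near y- top [ 0.4987 -0.2289]
stop L [ 0.6908 -0.1519]
stop R [ 0.6946 -0.2392]
rail L end top [ 0.4635 -0.159 ]
rail R end [ 0.4676 -0.2408]
rail L inner far [ 0.6813 -0.1618]
rail R inner far [ 0.6878 -0.2316]
deck nearleft [ 0.469  -0.0953]
deck farleft [ 0.7657 -0.0883]
```

```bash
cat > ov.py <<'E'
from h import *
import sys
sx,sy,yaw,rd=map(float,sys.argv[1:5]); cx,cy,cyaw=map(float,sys.argv[5:8])
def M(x,y,a):
    c,s=np.cos(a),np.sin(a); return lambda p:np.array([x+c*p[0]-s*p[1],y+s*p[0]+c*p[1],p[2]])
D=M(sx,sy,yaw);K=M(cx,cy,cyaw)
segs=[]
def poly(T,pts,col): 
    for a,b in zip(pts,pts[1:]+pts[:1]): segs.append((T(a),T(b),col))
for y in(-.035,.035): poly(D,[(0,y,.037),(-.222,y,.037)],(0,255,255))
poly(D,[(0,-.035,.025),(0,.035,.025)],(0,0,255))
x=-rd
poly(D,[(x-.05,-.032,.059),(x+.05,-.032,.059),(x+.05,.032,.059),(x-.05,.032,.059)],(0,255,0))
th=np.linspace(0,2*np.pi,25)[:-1]
for kx in(-.045,.025):
    for ky in(-.075,-.01): poly(K,[(kx+.014*np.cos(t),ky+.014*np.sin(t),.077) for t in th],(255,255,255))
poly(K,[(-.095,-.115,.055),(.095,-.115,.055),(.095,.115,.055),(-.095,.115,.055)],(255,0,255))
for n,src,cr in(("top","pics/top0.png",[(335,145,425,295),(170,195,290,290)]),("scene","pics/scene0.png",[(180,200,310,310),(330,235,460,335)])):
    im=cv2.imread(src)
    for i,(a,b,c,d) in enumerate(cr):
        s=6 if i or n=="scene" else 4
        o=cv2.resize(im[b:d,a:c],None,fx=s,fy=s,interpolation=cv2.INTER_CUBIC)
        o=cv2.convertScaleAbs(o,alpha=1.5)
        for p,q,col in segs:
            f=lambda P:tuple(int(v) for v in np.round((proj(n,P)-(a,b)+.5)*s-.5))
            cv2.line(o,f(p),f(q),col,1)
        if o.shape[1]>700:o=o[:600]
        cv2.imwrite(f"pics/ov_{n}{i}_{sys.argv[8]}.png",o)
E
python3 ov.py .6925 -.1965 .035 .145 .556 .2085 -.014 a
python3 -c "
import cv2,numpy as np
a=cv2.imread('pics/ov_top0_a.png')
b=cv2.imread('pics/ov_scene0_a.png');b=cv2.resize(b,None,fx=.56,fy=.56)
h=max(a.shape[0],b.shape[0]);o=np.zeros((h,a.shape[1]+b.shape[1],3),'u1');o[:a.shape[0],:a.shape[1]]=a;o[:b.shape[0],a.shape[1]:]=b;print(o.shape);cv2.imwrite('pics/ova.png',o)"
```

```text
(600, 797, 3)
```

View pics/ova.png

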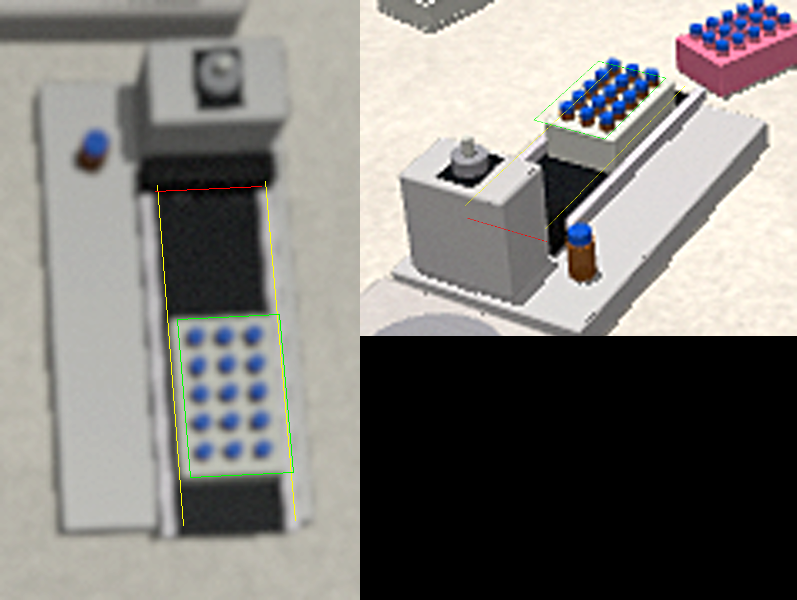

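View pics/ov_top1_a.png

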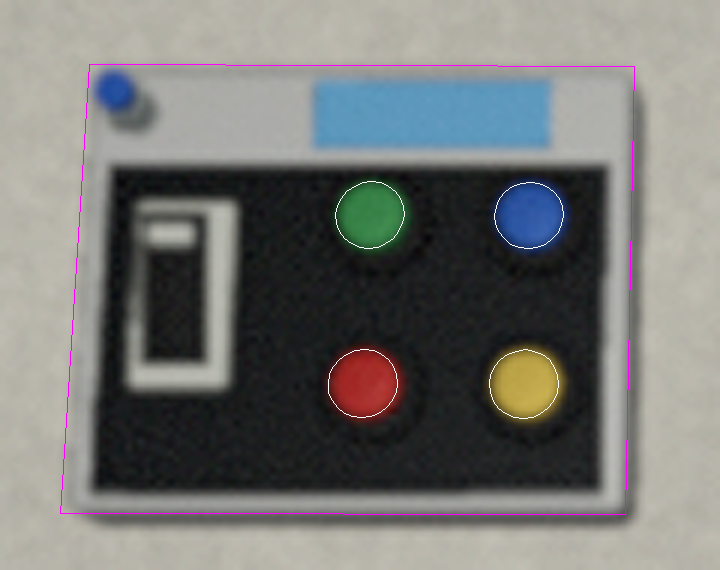

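View pics/ov_scene1_a.png

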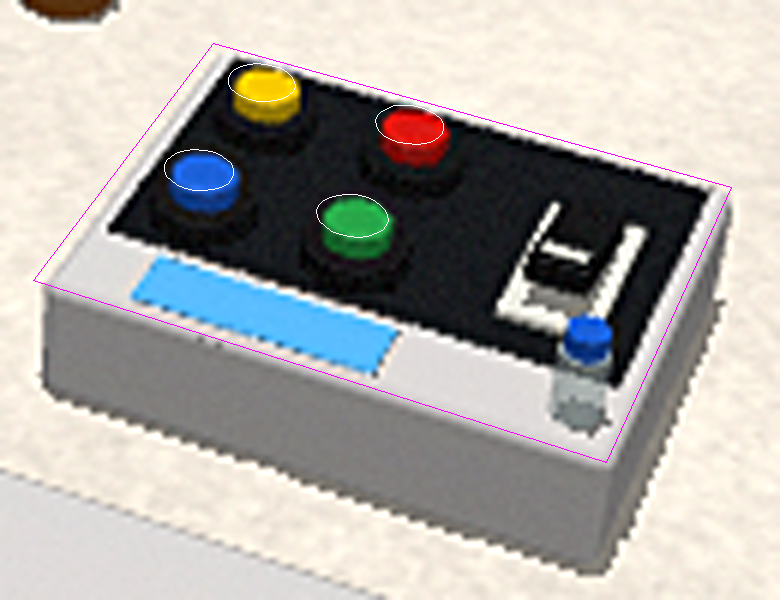

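```bash

python3 ov.py .6925 -.1965 .015 .145 .5555 .2085 -.012 b
python3 ov.py .6925 -.1945 .018 .146 .5575 .2105 -.014 c
python3 -c "
import cv2,numpy as np
a=cv2.imread('pics/ov_top0_b.png')
b=cv2.imread('pics/ov_top0_c.png')
cv2.imwrite('pics/ovb.png',np.hstack([a,b]))"
```

```text
(no output)
```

View pics/ovb.png

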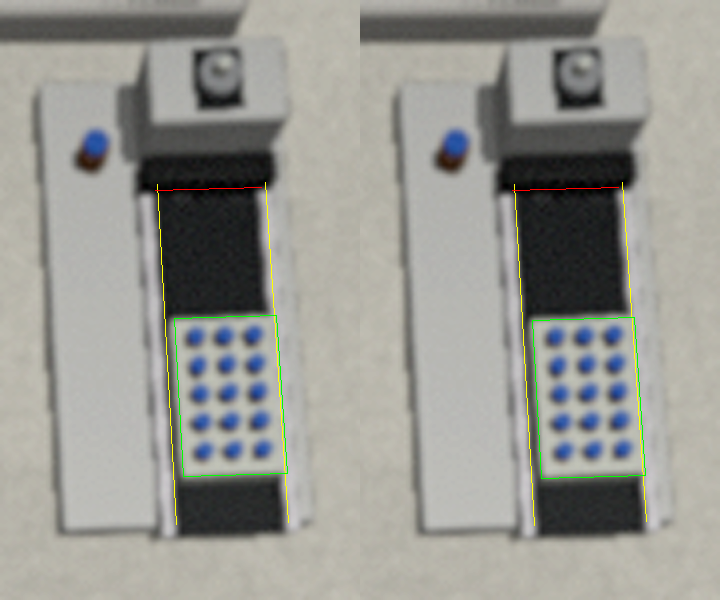

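View pics/ov_scene0_c.png

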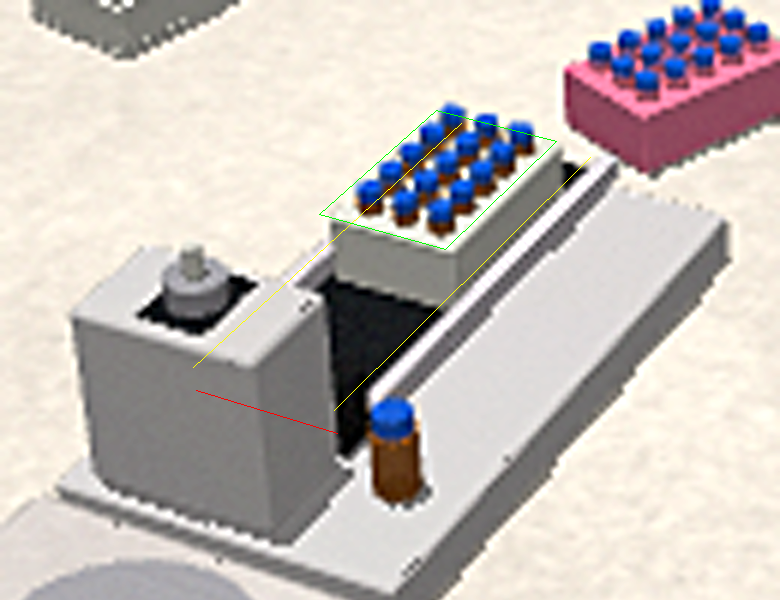

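>>> {"method": "send_rows", "body": {"increments": [[0,0,0,0,-0.188],[0,0,0,0,-0.188],[0,-0.057,0.0185,0,0],[0,-0.057,0.0185,0,0],[0,-0.057,0.0185,0,0],[0,-0.057,0.0185,0,0],[0,-0.057,0.0185,0,0],[0,-0.057,0.0185,0,0]], "squeeze": 40}}

```text
clock: 1.1
position: [0.3185, 0.1965, 0.2312]
ee_rot: [0.0, 0.701, 0.713, 0.0]
contact_force: [1.4, -0.6, 0.1]
width: 0.0005
```

```bash
python3 - <<'E'
from h import *
for n,p in(("pink far L",(378,297)),("pink far R",(403,304))): print(n,atz("top",p,.034))
for n,p in(("jar",(318,316)),): print(n,atz("top",p,.05))
E
```

```text
pink far L [ 0.4176 -0.1615]
pink far R [ 0.3996 -0.2225]
jar [ 0.3721 -0.0124]
```

>>> {"method": "send_rows", "body": {"increments": [[0,-0.0565,0.019,0,0],[0,-0.0565,0.019,0,0],[0,-0.0565,0.019,0,0],[0,-0.0565,0.019,0,0],[0,-0.0565,0.019,0,0],[0,-0.0565,0.019,0,0],[0,-0.0565,0.019,0,0],[0,0,0,0.06,0]]}}

```text
clock: 2.1
position: [0.4633, -0.2018, 0.174]
ee_rot: [0.007, 0.703, 0.711, 0.001]
contact_force: [0.4, 0.6, -1.7]
width: -0.0004
```

>>> {"method": "send_rows", "body": {"increments": [[0,0,0,0.05,0],[0,0,0,0.03,0],[0,0,0,0.02,0],[0,0,0,0,0]]}}

```text
clock: 2.6
position: [0.4564, -0.1942, 0.0696]
ee_rot: [-0.002, 0.701, 0.713, -0.001]
contact_force: [-0.1, 0.3, 0.4]
width: -0.0002
```

```bash
python3 - <<'E'
from h import *
s=manip.get_state();p=s["position"];print(p,s["contact_force"],s["qpos"])
for n,(a,b,c,d) in(("top",(335,145,435,345)),("scene",(180,150,330,310))):
    im=manip.get_image(n);im=cv2.cvtColor(im,cv2.COLOR_RGB2BGR);cv2.imwrite(f"pics/{n}1.png",im)
    o=cv2.resize(im[b:d,a:c],None,fx=3.7,fy=3.7,interpolation=cv2.INTER_CUBIC)
    o=cv2.convertScaleAbs(o,alpha=1.5)
    cv2.circle(o,tuple(int(v) for v in (proj(n,p)-(a,b)+.5)*3.7-.5),3,(0,0,255),-1)
    cv2.imwrite(f"pics/{n}1c.png",o)
a,b=cv2.imread("pics/top1c.png"),cv2.imread("pics/scene1c.png");a=a[:,:370];a=cv2.resize(a,(0,0),fx=.59/.74,fy=.59/.74)
h=max(len(a),len(b));o=np.zeros((h,a.shape[1]+b.shape[1],3),'u1');o[:len(a),:a.shape[1]]=a;o[:len(b),a.shape[1]:]=b
o=o[:, :];o=cv2.resize(o,(0,0),fx=min(1,800/o.shape[1]),fy=min(1,800/o.shape[1]));cv2.imwrite("pics/p1.png",o);print(o.shape)
E
```

```text
[ 0.4564 -0.1942  0.0696] [-0.0531  0.2917  0.4487] [-0.5428  0.3119  1.9058  0.0001  0.9286 -2.1298]
(557, 800, 3)
```

View pics/p1.png

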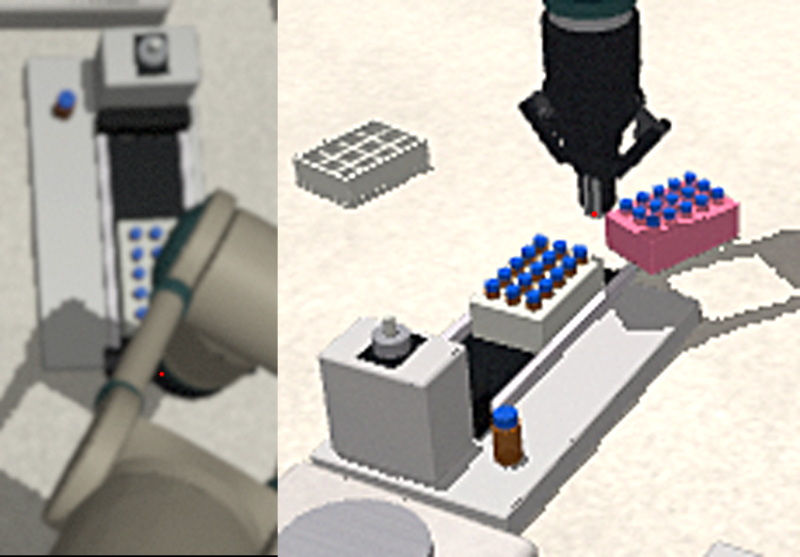

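The top view is blocked by the arm. The scene view shows the fingertip at about (598,210) in the crop, next to the projected TCP (595,213). It lies behind the rack, in line with the channel and clear of the pink rack. I'll go down next and start pushing.

>>> {"method": "send_rows", "body": {"increments": [[0,0,0,0.02,0],[0,0,0,0.014,0],[0,0,0,0,0],[0,0,0.008,0,0],[0,0,0.008,0,0],[0,0,0.008,0,0],[0,0,0.008,0,0],[0,0,0.008,0,0]]}}

```text
clock: 3.7
position: [0.4974, -0.194, 0.0372]
ee_rot: [-0.001, 0.701, 0.713, -0.0]
contact_force: [-2.6, 0.3, 1.4]
width: -0.0
```

>>> {"method": "send_rows", "body": {"increments": [[0,0,0.008,0,0],[0,0,0.008,0,0],[0,0,0.008,0,0],[0,0,0.008,0,0]]}}

```text
clock: 4.2
position: [0.5304, -0.1938, 0.0372]
ee_rot: [-0.0, 0.701, 0.713, 0.0]
contact_force: [-1.8, 0.6, 0.3]
width: -0.0001
```

>>> {"method": "send_rows", "body": {"increments": [[0,0,0.008,0,0],[0,0,0.008,0,0],[0,0,0.008,0,0],[0,0,0.006,0,0],[0,0,0.004,0,0],[0,0,0,0,0]]}}

```text
clock: 4.95
position: [0.5646, -0.1934, 0.0374]
ee_rot: [0.001, 0.701, 0.713, 0.0]
contact_force: [1.1, -0.4, -0.2]
width: 0.0002
```

```bash
cat > snap.py <<'E'
from h import *
import sys
k=sys.argv[1];s=manip.get_state();print(s["clock"],s["position"],s["contact_force"])
for a in sys.argv[2:]:
    n,x0,y0,x1,y1=a.split(",");x0,y0,x1,y1=map(int,(x0,y0,x1,y1))
    im=cv2.cvtColor(manip.get_image(n),cv2.COLOR_RGB2BGR);cv2.imwrite(f"pics/{n}_{k}.png",im)
    f=min(800/(x1-x0),600/(y1-y0),6)
    cv2.imwrite(f"pics/{n}_{k}c.png",cv2.convertScaleAbs(cv2.resize(im[y0:y1,x0:x1],None,fx=f,fy=f,interpolation=cv2.INTER_CUBIC),alpha=1.5))
E
python3 snap.py push scene,180,180,310,310
```

```text
4.95 [ 0.5646 -0.1934  0.0374] [ 1.1049 -0.3922 -0.2302]
```

View pics/scene_pushc.png

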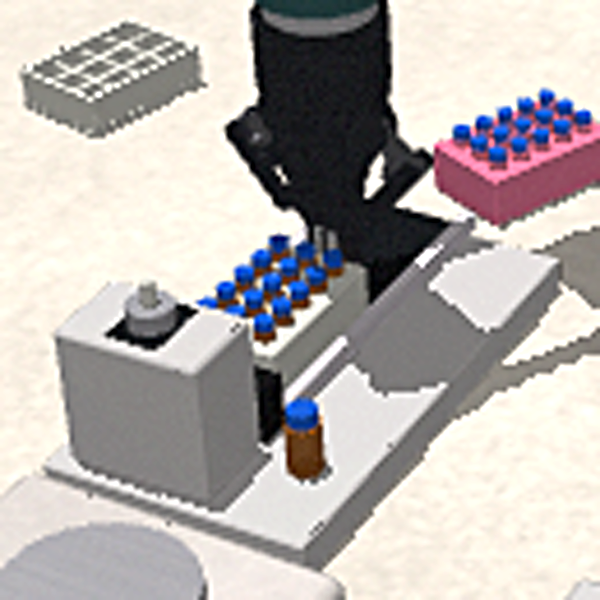

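The rack is straight in the channel and close to the stop. In the crop its near face is at about (365,270) and the vial by the dock, at (303,440), hasn't moved. Next is a slow push until the force rises.

>>> {"method": "send_rows", "body": {"increments": [[0,0,0.004,0,0],[0,0,0.004,0,0],[0,0,0.004,0,0],[0,0,0,0,0]]}}

```text
clock: 5.5
position: [0.5757, -0.1931, 0.0372]
ee_rot: [-0.0, 0.701, 0.713, -0.0]
contact_force: [-3.2, -0.7, 2.6]
width: -0.0003
```

>>> {"method": "send_rows", "body": {"increments": [[0,0,0.003,0,0],[0,0,0.003,0,0]]}}

```text
clock: 5.75
position: [0.5757, -0.1931, 0.0373]
ee_rot: [-0.005, 0.701, 0.713, -0.004]
contact_force: [-19.4, -2.8, 14.3]
width: -0.0001
```

>>> {"method": "send_rows", "body": {"increments": [[0,0,0.003,0,0]]}}

```text
clock: 5.88
position: [0.5756, -0.1931, 0.0373]
ee_rot: [-0.007, 0.7, 0.714, -0.006]
contact_force: [-25.7, -4.5, 18.3]
width: -0.0004
```

>>> {"method": "send_rows", "body": {"increments": [[0,0,-0.009,0,0],[0,0,-0.01,0,0],[0,0,-0.02,0,0],[0,0,0,-0.03,0],[0,0,0,-0.06,0],[0,0,0,-0.06,0],[0,0,0,-0.04,0],[0,0.06,-0.01,0,0]]}}

```text
clock: 6.88
position: [0.5394, -0.137, 0.2314]
ee_rot: [0.006, 0.703, 0.711, 0.003]
contact_force: [0.5, 0.6, -0.0]
width: 0.0001
```

>>> {"method": "send_rows", "body": {"increments": [[0,0.06,0,0,0],[0,0.06,0,0,0],[0,0.06,0,0,0],[0,0,0,0,0]]}}

```text
clock: 7.38
position: [0.5321, 0.0506, 0.2275]
ee_rot: [-0.0, 0.699, 0.715, 0.002]
contact_force: [0.7, -1.1, 0.6]
width: -0.0002
```

```bash
python3 snap.py home top,335,145,435,295 scene,180,180,310,310
```

```text
7.375 [0.5321 0.0506 0.2275] [ 0.7263 -1.0911  0.6436]
```

View pics/top_homec.png

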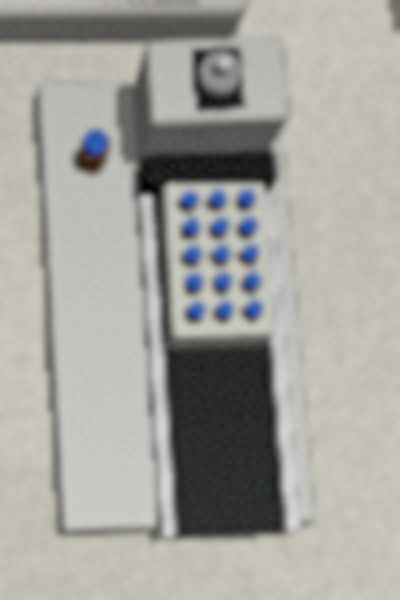

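View pics/scene_homec.png

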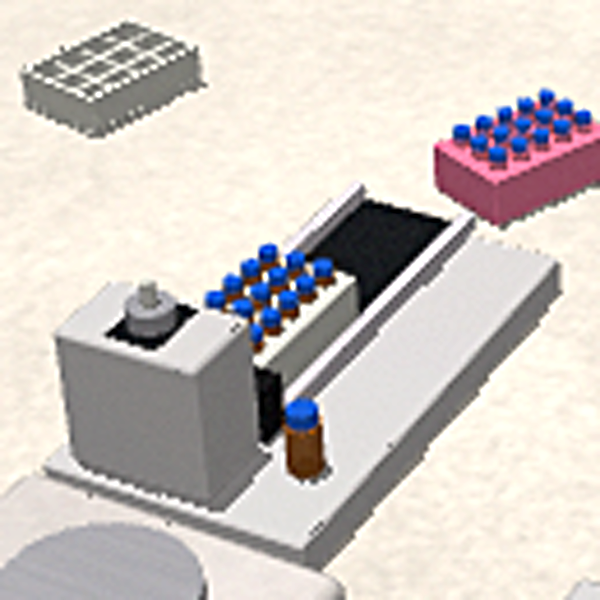

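```bash
python3 - <<'E'
from h import *
t=lambda u:crop(u,4,(335,145))
print("rack far",atz("top",t((163,184)),.059),atz("top",t((264,180)),.059),"near",atz("top",t((172,337)),.059),atz("top",t((273,333)),.059))
print("stop base",atz("top",t((150,192)),.025),atz("top",t((262,187)),.025))
for x in (.687,.6925): print([ (proj("top",[x,-.165,z])-(335,145)+.5)*4-.5 for z in(.025,.06)])
E
```

```text
rack far [ 0.6849 -0.1623] [ 0.6869 -0.2268] near [ 0.5848 -0.164 ] [ 0.5867 -0.2273]
stop base [ 0.6907 -0.1584] [ 0.6933 -0.2319]
[array([160.2913, 197.2837]), array([167.2397, 180.3275])]
[array([159.9643, 189.2502]), array([166.8964, 172.08  ])]
```

```bash
python3 - <<'E'
import cv2,numpy as np
a=cv2.imread("pics/top0.png")[175:205,360:420];b=cv2.imread("pics/top_home.png")[175:205,360:420]
o=np.vstack([a,b]);o=np.clip(o.astype(float)*4,0,255).astype('u1')
cv2.imwrite("pics/st.png",cv2.resize(o,None,fx=10,fy=10,interpolation=cv2.INTER_NEAREST))
s=cv2.imread("pics/scene_home.png")[235:285,215:265]
cv2.imwrite("pics/st2.png",cv2.resize(np.clip(s.astype(float)*3,0,255).astype('u1'),None,fx=11,fy=11,interpolation=cv2.INTER_NEAREST))
E
```

```text
(no output)
```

View pics/st.png

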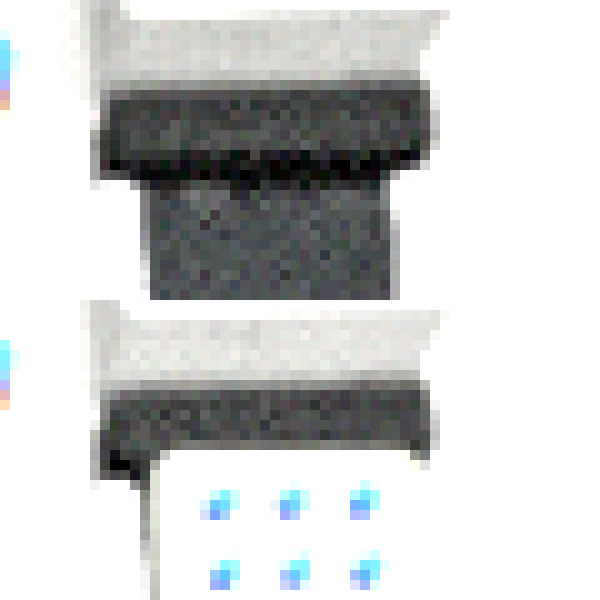

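View pics/st2.png

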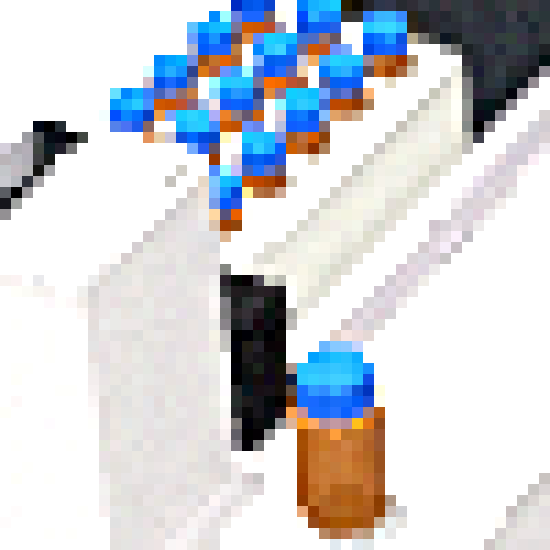

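The rack's far edge sits exactly where the near edge of the stop's top was: row 15 of both enhanced crops. The scene view shows no gap either, and the push ended hard at 25 N. The floor-level pixel reading put the gap at 6 mm, but that line is blurred by a shadow. I take the rack as home and move on to the rocker.

>>> {"method": "send_rows", "body": {"increments": [[0,0.057,0.0115,0,0],[0,0.057,0.0115,0,0],[0,0.057,0.0115,0,0],[0,0.057,0.0115,0,0],[0,0,0,0.05,0],[0,0,0,0.04,0],[0,0,0,0,0],[0,0,0,0,0]]}}

```text
clock: 8.48
position: [0.5761, 0.2741, 0.1388]
ee_rot: [0.001, 0.702, 0.712, 0.001]
contact_force: [0.4, -0.4, 1.2]
width: 0.0
```

```bash
python3 snap.py rk scene,330,195,470,335 top,150,180,300,300; python3 - <<'E'
from h import *
p=manip.get_state()["position"]
for n in("scene","top"):print(n,proj(n,p), proj(n,[.572,.2797,.081]))
E
```

```text
8.475 [0.5761 0.2741 0.1388] [ 0.3639 -0.4131  1.1823]
scene [424.0518 256.2325] [423.2091 276.5949]
top [193.3719 226.3311] [197.31  233.821]
```

View pics/scene_rkc.png

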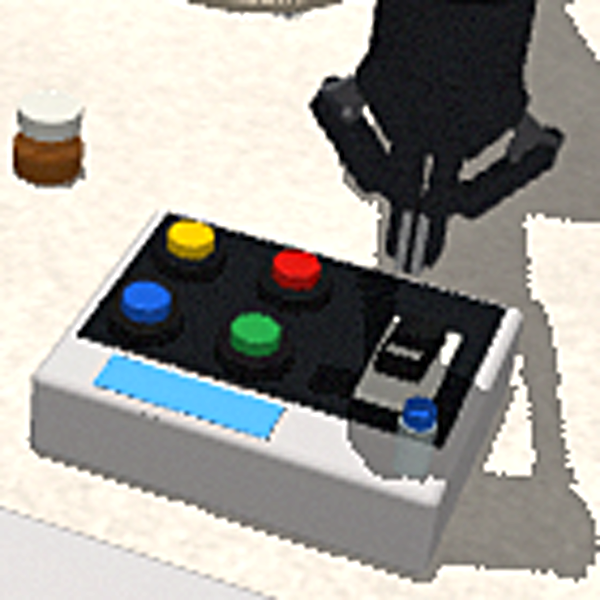

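View pics/top_rkc.png

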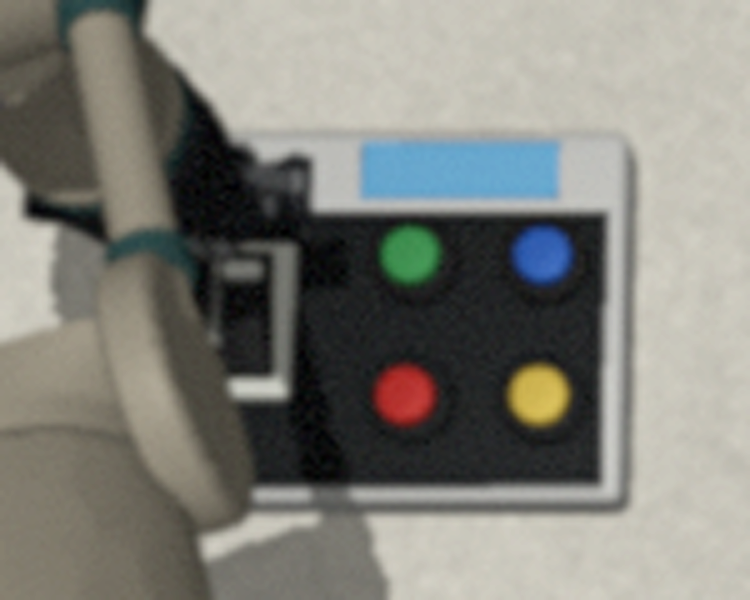

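Scene crop: the fingertip at (408,270) agrees with the projected TCP to about 1 px, and the white bar lies below it at (402,352). The vial at (420,415) is clear of the tool. I shift 4.5 mm to the left and go down.

>>> {"method": "send_rows", "body": {"increments": [[0,0.0045,0,0.03,0],[0,0,0,0.016,0],[0,0,0,0.004,0],[0,0,0,0,0]]}}

```text
clock: 9.07
position: [0.5746, 0.2794, 0.0879]
ee_rot: [0.0, 0.701, 0.713, 0.0]
contact_force: [-0.2, 0.4, -0.4]
width: 0.0002
```

>>> {"method": "send_rows", "body": {"increments": [[0,0,0,0.004,0],[0,0,0,0.004,0],[0,0,0,0.004,0],[0,0,0,0,0]]}}

```text
clock: 9.57
position: [0.575, 0.2796, 0.0756]
ee_rot: [0.0, 0.701, 0.713, 0.001]
contact_force: [2.4, -0.3, 1.8]
width: 0.0
```

>>> {"method": "send_rows", "body": {"increments": [[0,0,0,0.002,0],[0,0,0,0.002,0],[0,0,0,0.001,0]]}}

```text
clock: 9.95
position: [0.5755, 0.2797, 0.0734]
ee_rot: [0.001, 0.701, 0.713, 0.002]
contact_force: [-1.1, -0.8, 19.9]
width: -0.0004
```

```bash
python3 snap.py rk2 scene,330,195,470,335
```

```text
9.95 [0.5755 0.2797 0.0734] [-1.0848 -0.8055 19.895 ]
```

View pics/scene_rk2c.png

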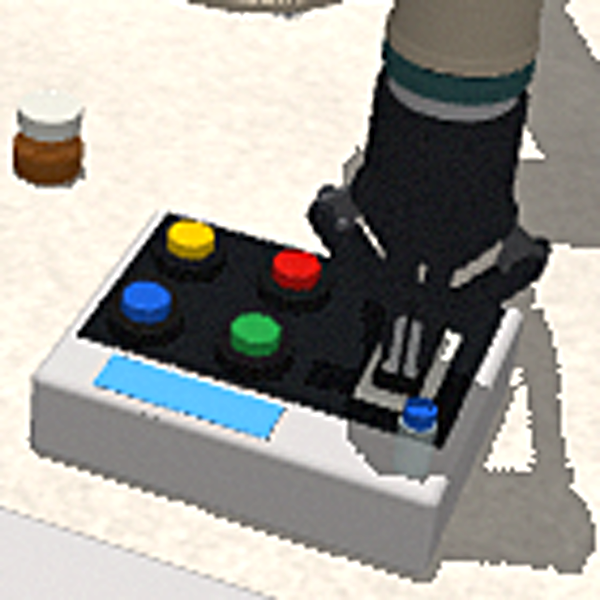

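>>> {"method": "send_rows", "body": {"increments": [[0,0,0,-0.01,0],[0,0,0,-0.03,0],[0,0,0,-0.025,0],[0,-0.048,0.001,0,0],[0,-0.048,0.001,0,0],[0,-0.048,0.001,0,0],[0,0,0,0,0],[0,0,0,0,0]]}}

```text
clock: 11.0
position: [0.5788, 0.1359, 0.1348]
ee_rot: [-0.001, 0.702, 0.713, -0.0]
contact_force: [0.0, 0.0, 0.2]
width: 0.0004
```

```bash
python3 snap.py bl scene,330,195,470,335 top,150,180,300,300; python3 - <<'E'
from h import *
p=manip.get_state()["position"]
for n in("scene","top"):print(n,proj(n,p), proj(n,[.5801,.1346,.0734]))
E
```

```text
11.0 [0.5788 0.1359 0.1348] [0.0212 0.0222 0.1747]
scene [365.8848 242.9878] [363.0933 264.2217]
top [253.2222 225.0285] [257.2567 230.6678]
```

View pics/scene_blc.png

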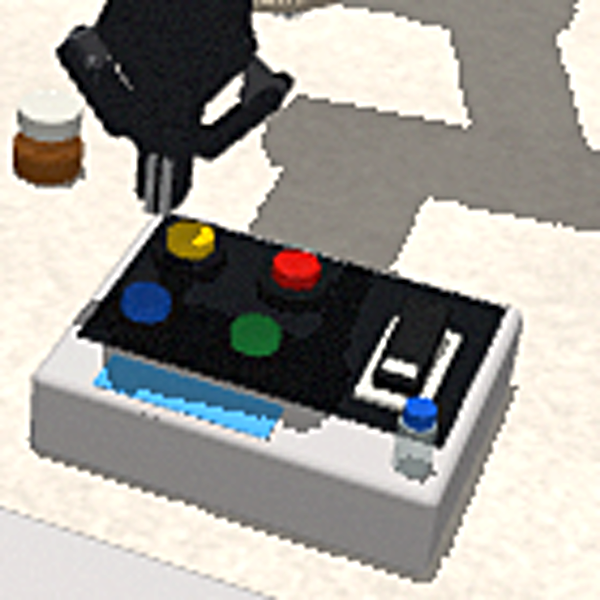

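View pics/top_blc.png

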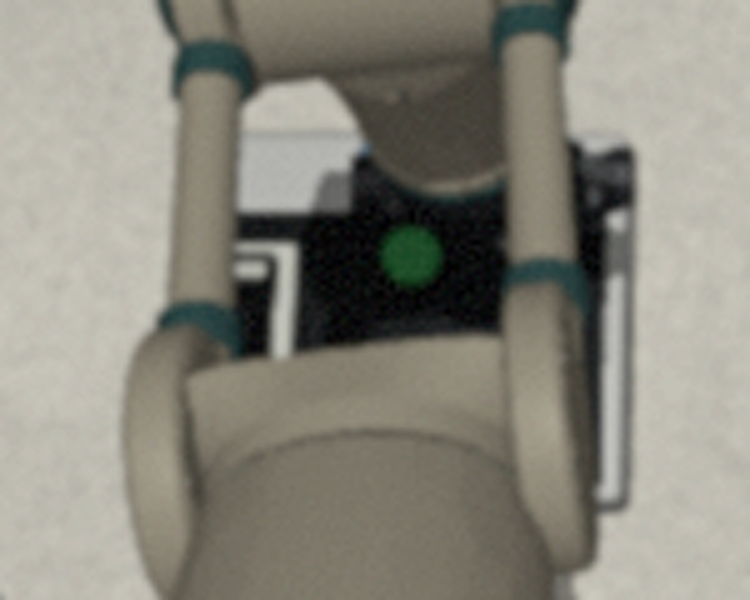

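The rocker's marked end is now down: the bar sits low at (400,370) in the scene crop. The console vial hasn't moved. The tip stands over the blue key, so I go down on it.

>>> {"method": "send_rows", "body": {"increments": [[0,-0.001,0.001,0.03,0],[0,0,0,0.02,0],[0,0,0,0,0],[0,0,0,0.004,0],[0,0,0,0.004,0],[0,0,0,0,0]]}}

```text
clock: 11.85
position: [0.5806, 0.1346, 0.0775]
ee_rot: [0.0, 0.701, 0.713, 0.0]
contact_force: [-0.1, -0.5, 0.0]
width: -0.0001
```

>>> {"method": "send_rows", "body": {"increments": [[0,0,0,0.003,0],[0,0,0,0.002,0],[0,0,0,0,0]]}}

```text
clock: 12.22
position: [0.5809, 0.1346, 0.0725]
ee_rot: [0.0, 0.701, 0.713, 0.0]
contact_force: [0.5, 1.3, 2.5]
width: 0.0002
```

>>> {"method": "send_rows", "body": {"increments": [[0,0,0,0.002,0],[0,0,0,0.002,0],[0,0,0,0,0]]}}

```text
clock: 12.6
position: [0.581, 0.1346, 0.0707]
ee_rot: [0.001, 0.701, 0.713, 0.001]
contact_force: [-3.0, -0.5, 15.9]
width: -0.0001
```

>>> {"method": "send_rows", "body": {"increments": [[0,0,0,-0.008,0],[0,0,0,-0.022,0],[0,0,0,-0.025,0],[0,0.032,0.0005,0,0],[0,0.0325,0.0005,0,0],[0,0,0,0,0],[0,0,0,0,0]]}}

```text
clock: 13.48
position: [0.5801, 0.1984, 0.1228]
ee_rot: [-0.0, 0.701, 0.713, -0.001]
contact_force: [-0.5, -0.2, 0.2]
width: -0.0
```

```bash
python3 snap.py gr scene,330,195,470,335
```

```text
13.475 [0.5801 0.1984 0.1228] [-0.4586 -0.2326  0.156 ]
```

View pics/scene_grc.png

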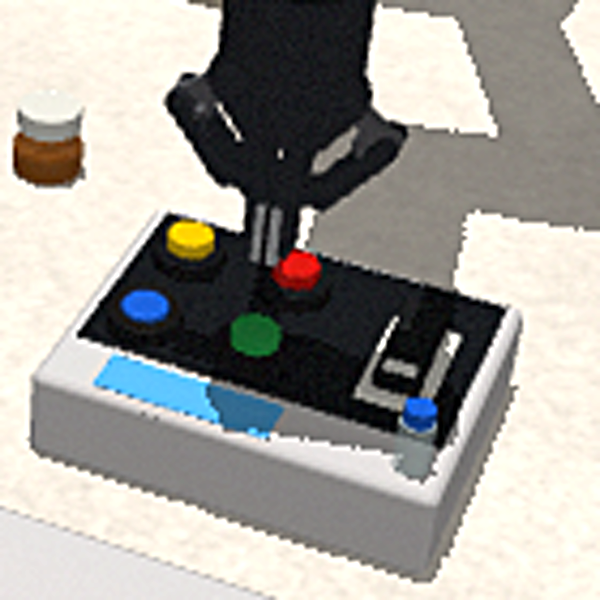

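The blue key is visibly lower, its top now at (146,305) with little of its side showing, while the others are up and the rocker is still on. Next is green: z goes from 0.123 to about 0.071.

>>> {"method": "send_rows", "body": {"increments": [[0,0,0,0.025,0],[0,0,0,0.015,0],[0,0,0,0,0],[0,0,0,0.004,0],[0,0,0,0.004,0],[0,0,0,0.003,0],[0,0,0,0,0]]}}

```text
clock: 14.4
position: [0.5812, 0.199, 0.0729]
ee_rot: [0.001, 0.701, 0.713, 0.001]
contact_force: [1.7, 0.0, 2.8]
width: -0.0
```

>>> {"method": "send_rows", "body": {"increments": [[0,0,0,0.002,0],[0,0,0,0.001,0],[0,0,0,0,0]]}}

```text
clock: 14.78
position: [0.5812, 0.1991, 0.071]
ee_rot: [0.001, 0.701, 0.713, 0.001]
contact_force: [-1.1, -1.7, 10.3]
width: 0.0
```

Green bottomed at z 0.071 with 10 N. I lift off, move back clear of the console and look.

>>> {"method": "send_rows", "body": {"increments": [[0,0,0,-0.01,0],[0,0,0,-0.03,0],[0,0,0,-0.05,0],[0,0,0,-0.06,0],[0,0,-0.05,0,0],[0,0,-0.05,0,0],[0,0,-0.05,0,0],[0,0,-0.05,0,0]]}}

```text
clock: 15.78
position: [0.378, 0.1956, 0.2189]
ee_rot: [-0.001, 0.701, 0.713, -0.001]
contact_force: [0.0, -0.5, -0.0]
width: -0.0
```

>>> {"method": "send_rows", "body": {"increments": [[0,0,0,0,0],[0,0,0,0,0],[0,0,0,0,0]]}}

```text
clock: 16.15
position: [0.3817, 0.1959, 0.2193]
ee_rot: [0.0, 0.702, 0.713, 0.0]
contact_force: [0.2, 0.2, -0.1]
width: 0.0001
```

```bash
python3 snap.py end scene,330,195,470,335 top,0,80,640,400; python3 -c "
import cv2
a=cv2.imread('pics/scene_end.png');cv2.imwrite('pics/scene_end2.png',cv2.convertScaleAbs(cv2.resize(a[170:300,130:310],None,fx=4,fy=4,interpolation=2),alpha=1.4))"
```

```text
16.15 [0.3817 0.1959 0.2193] [ 0.207   0.1594 -0.1344]
```

View pics/scene_endc.png

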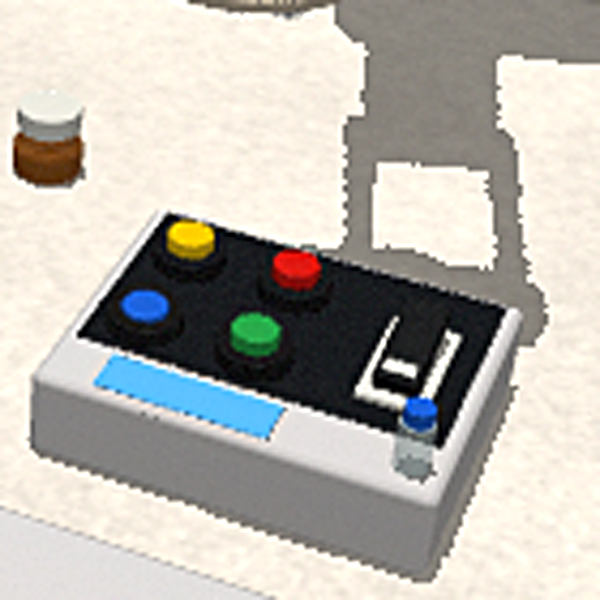

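View pics/top_endc.png

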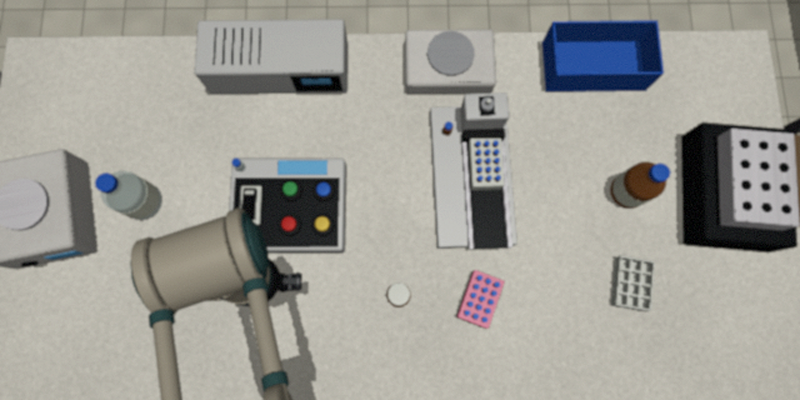

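View pics/scene_end2.png

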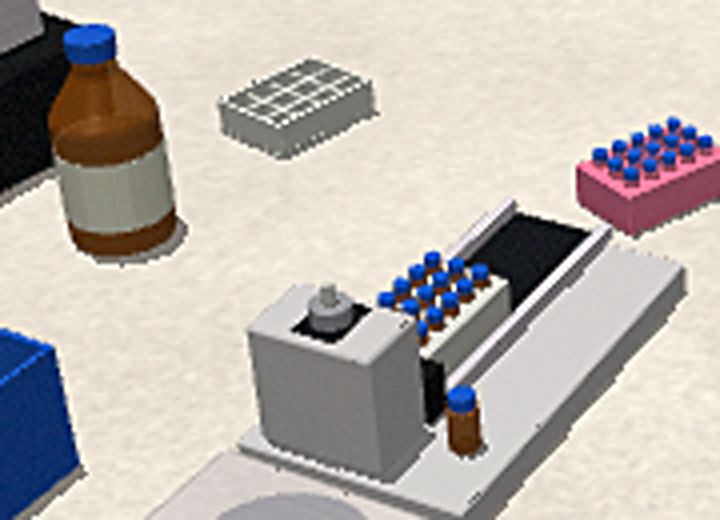

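The last pictures show the blue key down, green, red and yellow up, the rocker on and the rack home. Every bystander in view stands where it was, and the wrist force is about 0. The beaker is hidden behind the arm in the top view and outside the scene crops, but the tool only passed over its area at 0.23 m. I'm handing in.

```bash
python3 - <<'E'
from h import *
a=cv2.imread("pics/scene0.png");b=cv2.imread("pics/scene_end.png")
d=cv2.absdiff(a,b)[245:360,480:560].max();print("beaker/flask diff in scene view",d)
print(manip.sign_off())
E
```

```text
beaker/flask diff in scene view 100
the job is handed in; nothing more can be done
None
```

```bash
python3 -c "
import cv2,numpy as np
a,b=[cv2.imread(f'pics/{n}.png')[235:365,470:570] for n in('scene0','scene_end')]
cv2.imwrite('pics/cmp.png',cv2.resize(np.hstack([a,b]),None,fx=4,fy=4))"
```

```text
(no output)
```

View pics/cmp.png

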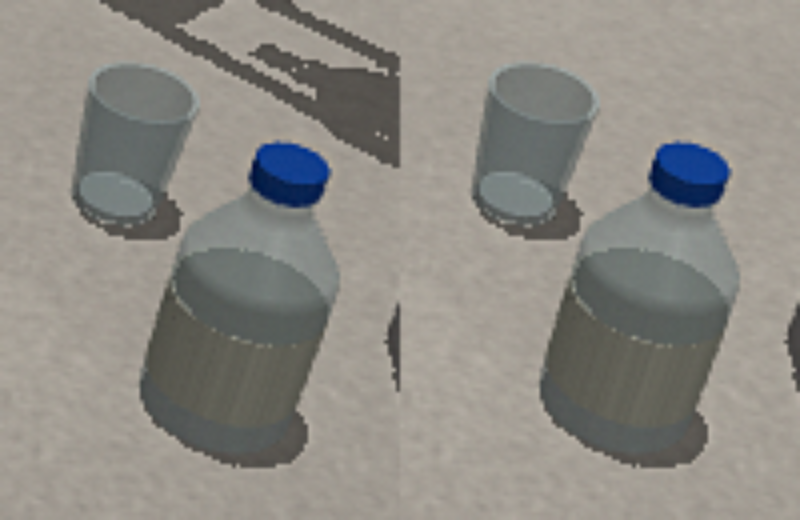

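I did all four steps in the order asked, with closed fingers, and handed the job in at about 16.3 s of the 51 s allowed; the sign-off gave no verdict.

1. **Rack:** I pushed it along the channel until it stopped hard at 26 N. Its far edge then lined up with the top edge of the end stop in both views.
2. **Rocker:** I pressed the end with the white bar to its limit, at 20 N. The pictures afterwards show that end down.
3. **Blue key:** I pressed it to the bottom (tip at z = 0.0707, 16 N), and it stayed down.
4. **Green key:** I pressed it to the bottom (tip at z = 0.0710, 10 N), and it came back up.

**Last checks:** The final pictures show blue down, the other three keys up, the rocker on and the rack home. All loose things are where they stood, and the arm is clear with about 0 N on the wrist.

**Checks that disagreed:**
- **Stop position:** reading the stop's foot at floor level suggested about 6 mm between rack and stop. A shadow blurs that line, and the flush edges and the hard stop speak against a gap.
- **Cameras:** the two views differed by about 5 mm in y. I aimed between them and checked the fingertip in the scene view before pressing.
- **Beaker and clear bottle:** a quick comparison of the first and last pictures showed a difference around them. I handed the job in before following it up; side by side afterwards, it was only the arm's shadow.

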